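# Find the sound bracket shelf and load it

### The arm

A 6-joint arm with a two-finger parallel gripper is mounted at the origin on the work surface. World frame = base frame: x ahead of the robot, y to its left, z up, the work surface at z = 0. Lengths are in mm, angles in rad, forces in N, time in s.
With the tool pointing down it reaches from about 300 to 775 mm from the base axis. Payload 14.6 kg.
Tool frame: the origin (TCP) lies at the very end of the fingers, on their centre line; the grasp point (between the pads) lies 19 mm behind it; z points along the fingers, y is the line along which they close (so a half turn about z gives the same grasp; the last joint's range is limited). The gripper opens to 94 mm and grips with 3 to 60 N. Pads are 16 mm wide; open, the fingers measure 119 mm over their backs; the gripper's body (75 mm by 177 mm) begins 78 mm behind the grasp point.
Start: joints at [1.246, 0.3, 1.521, -0, 1.321, -0.067], TCP at [140.222, 531.815, 205.446] pointing down, gripper open.
Joint ranges: [-3.03, 3.03], [-0.79, 2.21], [0.23, 2.52], [-1.04, 4.18], [0, 3.07], [-2.55, 2.55]. Speed limits (rad/s): [2.22, 2.22, 2.57, 3.14, 3.14, 3.14].

### API

Orientations are given as [roll, pitch, yaw] about the fixed x, y, z axes, in that order (R = Rz(yaw) Ry(pitch) Rx(roll)).
In Python, from cell import manip, camera, get_calibration gives the robot as it stands. The module is installed in compiled form; this text tells all that it offers.
- The arm moves only by the tool jog_arm, never from a script. Its argument "plan" is one flat list of numbers, 6 for each row, row after row: the shift along the world's x, y, z in m, then the turn, a rotation vector about the world's x, y, z in degrees. A call has 1 to 20 rows; each row is the pose to reach, as a shift and turn from the pose commanded when the call began; what a row does not reach only later rows make up. A row lasts 1/10 s, in which the tool goes at most 50 mm and 8.59 degrees, less where a joint would pass 70% of its speed; a pose out of reach is approached as far as the arm can. A call with a gripper value outside its range is refused whole. "claw" is the finger opening in m, from 0 to 0.094, set as the call begins (left out, the last holds). The fingers move at their own pace and stop on an object; "force" is the grip in N (left out, the last holds). Time passes only in rows, so rows that repeat a pose let the fingers close. It gives the time, the measured TCP pose, the force, the opening and the grip force at its end, in the units of the state.
- manip.read_state(): the state, without advancing time (a new reading comes with each control period).
- camera(name): name is "side" or "top" or "wrist"; returns (picture, depth): 400x640x3 uint8, red, green, blue; 400x640 float32, mm along the optical axis (not along the pixel's ray), 0 where there is no reading.
- get_calibration(name): a dict with "fx", "fy", "cx", "cy" (pixels), "k1" (the pictures are not rectified: a ray, as slopes to the right and down, at radius r is drawn at 1 + k1 r^2 times it, then the intrinsics apply), "origin" and "attitude" of the camera in the world. Camera axes: x right, y down, z forward; pixel columns grow to the right and rows downward; lengths in mm; the calibration is good to about 2 mm. A picture is of the moment at which its call begins: read the wrist's pose just before it. get_calibration takes no time and is no camera call; for the wrist camera it gives the pose at the moment of the call.
- manip.sign_off(): hands the job in; it is judged then, once.
The state is a dict: "clock": time; "joints": joint angles; "qd": joint speeds; "effort": joint torques, N m; "eef_pos": TCP position; "eef_rot": TCP orientation; "wrist_force": force on the tool from outside, world axes, zero at the start; "moment": the same for the moment, N m; "finger_gap": finger opening in mm; "finger_force": force on a finger pad.
Only numpy, scipy, OpenCV 4.12 (cv2) and the standard library are available. Lean on these libraries where they do the work, as an engineer would, in place of code of your own. Each camera call takes 0.05 s, during which the arm holds its last target. There are 200 camera calls.

### The job

Two of the three small bracket shelves on the pharmacy counter have gone slack: press down on the shelf boards with the fingertips at mid-span, one board after another, holding a steady 10 N or so (never above 20 N) for about a second, until one of them proves firm by sinking only a couple of millimetres. Only after that press, pick up the large stock bottle and set it down gently, upright, at the middle of that firm board, and let go; never let it rest on a slack board, and leave the vial, carton and cup where they are.

Things in the scene. Friction and masses are not known exactly. Their poses are not given: they have to be found in the camera images.
- stand_a: one of three look-alike bracket shelves, fixed to the counter: grey base 220 x 80 x 12 mm, upright 22 x 50 mm, 120 mm tall, centred at x = +94 mm, and a white board 160 (x) x 70 (y) x 6 mm, a cantilever from its root at the upright (x = +80 mm) to its free end (x = -80 mm), over the base. Origin: on the counter under the board's middle; x from free end to upright, z up
- stand_a_mid (a point): mid-span of this board: centre of its top face, 80 mm from root and free end, moving with it; 100 mm above the counter when unloaded (level). Pressed, a board swings down about its root and springs back. Of the three just one is firm: 10 N at mid-span sinks it about 2 mm there, the two slack ones 11 to 14 mm; they look and rest alike
- stand_b: one of three look-alike bracket shelves, fixed to the counter: grey base 220 x 80 x 12 mm, upright 22 x 50 mm, 120 mm tall, centred at x = +94 mm, and a white board 160 (x) x 70 (y) x 6 mm, a cantilever from its root at the upright (x = +80 mm) to its free end (x = -80 mm), over the base. Origin: on the counter under the board's middle; x from free end to upright, z up
- stand_b_mid (a point): mid-span of this board: centre of its top face, 80 mm from root and free end, moving with it; 100 mm above the counter when unloaded (level). Pressed, a board swings down about its root and springs back. Of the three just one is firm: 10 N at mid-span sinks it about 2 mm there, the two slack ones 11 to 14 mm; they look and rest alike
- stand_c: one of three look-alike bracket shelves, fixed to the counter: grey base 220 x 80 x 12 mm, upright 22 x 50 mm, 120 mm tall, centred at x = +94 mm, and a white board 160 (x) x 70 (y) x 6 mm, a cantilever from its root at the upright (x = +80 mm) to its free end (x = -80 mm), over the base. Origin: on the counter under the board's middle; x from free end to upright, z up
- stand_c_mid (a point): mid-span of this board: centre of its top face, 80 mm from root and free end, moving with it; 100 mm above the counter when unloaded (level). Pressed, a board swings down about its root and springs back. Of the three just one is firm: 10 N at mid-span sinks it about 2 mm there, the two slack ones 11 to 14 mm; they look and rest alike
- stock_bottle: the large white stock bottle, full, closed: round, 54 mm diameter, 130 mm tall with its white cap, its body straight-sided from about 5 to 95 mm above its foot; about 0.35 to 0.6 kg. Stands on the counter. Origin: centre of its underside, z up. Grip it round the body from above.
- vial: bystander: small amber pill vial with white cap, 34 mm diameter, 68 mm tall; origin: centre of its underside
- carton: bystander: green medicine carton, 45 x 80 x 60 mm tall; origin: centre of its underside
- pill_cup: bystander: open grey cup, 60 mm across, 50 mm tall; origin: centre of its underside
Things that resemble listed ones, but are neither listed nor needed, are in the scene too. There is more than one size of the stock_bottle; the one meant has the size given above. Leave any pink look-alike of the stand_c alone.

How it is judged (in metres and radians):
On the way:
1. with the bottle still on the counter, the fingers hold 6 to 14 N on a shelf board within 25 mm of its mid-span, and mid-span has sunk less than 5 mm (the firm one), for 0.4 s (((contact force between the fingers and stand_a between 6 and 14 N and horizontal distance between the grasp point and stand_a_mid below 0.025 m and z of stand_a_mid in the frame of stand_a above 0.095 m and contact force between stock_bottle and stand_a below 0.1 N and height (world z) of stock_bottle below 0.02 m) or (contact force between the fingers and stand_b between 6 and 14 N and horizontal distance between the grasp point and stand_b_mid below 0.025 m and z of stand_b_mid in the frame of stand_b above 0.095 m and contact force between stock_bottle and stand_b below 0.1 N and height (world z) of stock_bottle below 0.02 m) or (contact force between the fingers and stand_c between 6 and 14 N and horizontal distance between the grasp point and stand_c_mid below 0.025 m and z of stand_c_mid in the frame of stand_c above 0.095 m and contact force between stock_bottle and stand_c below 0.1 N and height (world z) of stock_bottle below 0.02 m))), for 0.4 s.
At the end, for the whole second after the job is handed in: the stock bottle stands at rest and upright (within 0.1 rad) on a shelf board, its foot on the board within 25 mm of mid-span, and mid-span has sunk less than 3.5 mm under it (((horizontal distance between stock_bottle and stand_a_mid below 0.025 m and z of stock_bottle in the frame of stand_a_mid between -0.004 and 0.004 m and z of stand_a_mid in the frame of stand_a above 0.0965 m and contact force between stock_bottle and stand_a above 1 N) or (horizontal distance between stock_bottle and stand_b_mid below 0.025 m and z of stock_bottle in the frame of stand_b_mid between -0.004 and 0.004 m and z of stand_b_mid in the frame of stand_b above 0.0965 m and contact force between stock_bottle and stand_b above 1 N) or (horizontal distance between stock_bottle and stand_c_mid below 0.025 m and z of stock_bottle in the frame of stand_c_mid between -0.004 and 0.004 m and z of stand_c_mid in the frame of stand_c above 0.0965 m and contact force between stock_bottle and stand_c above 1 N)) and angle between stock_bottle's own z axis and vertical below 0.1 rad and linear speed of stock_bottle below 0.02 m/s); the robot touches nothing.
It fails at once if a shelf is loaded with more than 20 N by anything (contact force between any of stand_a, stand_b, stand_c and anything else above 20 N).
It fails at once if the bottle rests on a shelf that sinks more than 3.5 mm at mid-span under it ((contact force between stock_bottle and stand_a above 2 N and not (z of stand_a_mid in the frame of stand_a above 0.0965 m)) or (contact force between stock_bottle and stand_b above 2 N and not (z of stand_b_mid in the frame of stand_b above 0.0965 m)) or (contact force between stock_bottle and stand_c above 2 N and not (z of stand_c_mid in the frame of stand_c above 0.0965 m))).
It fails at once if the amber vial is moved more than 15 mm or tipped (distance of vial from where it was at the start of the episode above 0.015 m or angle between vial's own z axis and vertical above 0.3 rad).
It fails at once if the carton is moved more than 15 mm or tipped (distance of carton from where it was at the start of the episode above 0.015 m or angle between carton's own z axis and vertical above 0.3 rad).
It fails at once if the pill cup is moved more than 15 mm or tipped (distance of pill_cup from where it was at the start of the episode above 0.015 m or angle between pill_cup's own z axis and vertical above 0.3 rad).
It also fails if it takes over 72 s, if anything falls off the work surface, if the arm or the gripper's body presses on something with over 40 N, if the wrist force passes 120 N, or if a joint passes its speed limit or range.

## Working session

There is one attempt and no reset: what is moved stays moved. The work goes in short steps, Python scripts to look and compute and a tool call to move; the robot and the scene stay as the last step left them, time stands still between calls to the robot, and variables do not carry over. Pictures are saved under pics/ and viewed, at most 10 in all, crops included, and the job is handed in when it is done.

Besides the shell and the picture viewer there is one more tool, called after "Call:" as name(argument=value, ...), one argument or row to a line, values as JSON. jog_arm: Moves the arm, as the interface text tells. Its arguments: {"type":"object","properties":{"plan":{"type":"array"},"claw":{"type":"number"},"force":{"type":"number"}},"required":["plan"]}

```bash
mkdir -p pics
cat > h.py <<'E'
import numpy as np, cv2
from cell import manip, camera, get_calibration
def rot(a):
    a=np.array(a,float)
    if a.shape==(3,3): return a
    from scipy.spatial.transform import Rotation as R
    return R.from_euler('xyz',a).as_matrix()
def pts(depth,c):
    h,w=depth.shape
    K=np.array([[c['fx'],0,c['cx']],[0,c['fy'],c['cy']],[0,0,1.]])
    u,v=np.meshgrid(np.arange(w),np.arange(h))
    n=cv2.undistortPoints(np.stack([u,v],-1).reshape(-1,1,2).astype(float),K,np.array([c['k1'],0,0,0.])).reshape(h,w,2)
    P=np.dstack([n*depth[...,None],depth])
    return P@rot(c['attitude']).T+np.array(c['origin'])
E
python3 - <<'E'
from h import *
print(manip.read_state())
for n in('top','side'):
    c=get_calibration(n);print(n,c)
    im,d=camera(n);np.savez(n,im=im,P=pts(d,c),d=d)
    cv2.imwrite(f'pics/{n}.png',im[...,::-1])
E
```

```text
{'clock': 0.0, 'joints': array([ 1.24638241e+00,  3.00479598e-01,  1.52158872e+00, -2.72719848e-06,
        1.32066014e+00, -6.66357121e-02]), 'qd': array([-0.00257993,  0.00102508, -0.00192507, -0.0001844 , -0.00030258,
       -0.00035152]), 'effort': array([-4.66998936e-04, -5.31807017e+01, -3.52742851e+01,  7.09010242e-02,
        2.43107253e-02, -6.10261282e-05]), 'eef_pos': array([140.15384294, 531.57838582, 204.87842855]), 'eef_rot': array([-3.14045920e+00, -7.29929649e-05,  2.88381508e+00]), 'wrist_force': array([-0.18902695,  0.75035346, -0.14029572]), 'moment': array([ 0.05842854,  0.01302861, -0.01154569]), 'finger_force': 0.0, 'finger_gap': 94.06369526290055}
top {'fx': 501.01580422293955, 'fy': 501.01580422293955, 'cx': 317.6773338188622, 'cy': 196.8803417420632, 'k1': -0.003871760634905079, 'origin': array([ 422.2751795 ,   -3.91064861, 1166.55768232]), 'attitude': array([-3.01915333, -0.01108062, -1.54459873])}
side {'fx': 487.4347127311374, 'fy': 487.4347127311374, 'cx': 317.78664612829783, 'cy': 194.30169234268317, 'k1': -0.02521971777252077, 'origin': array([ -15.75800809, -535.87908876,  945.8716078 ]), 'attitude': array([-2.40799621,  0.00570322, -0.80804829])}
```

View pics/top.png

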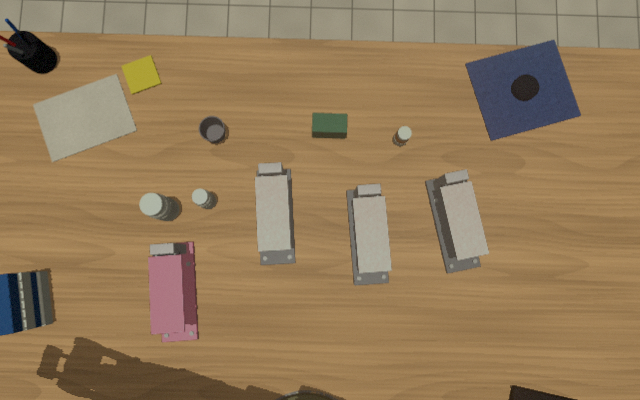

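View pics/side.png

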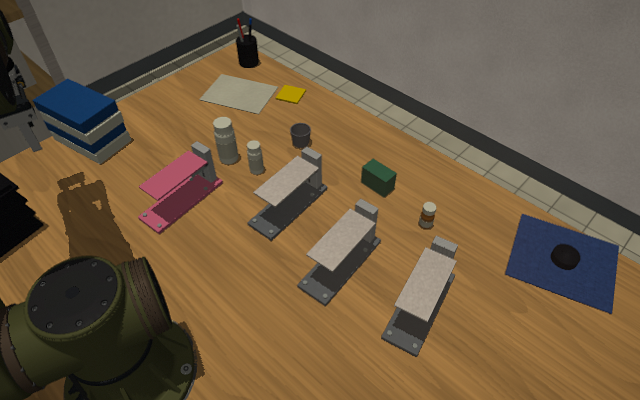

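Top view: three white shelves have board centres at about (274,213), (371,233) and (463,218), with the pink look-alike at (172,292). Bottle candidates are a large white one at (153,204) and a small white one at (202,198). The amber vial is at (404,134), the carton at (330,125) and the cup at (212,130). The side view agrees: large bottle at (226,140), small at (255,157).

Run:
```python
from h import *
for n in('top','side'):
    z=np.load(n+'.npz');P,d,im=z['P'],z['d'],z['im'].astype(int)
    ok=d>0
    print(n,'table z', np.median(P[...,2][ok]), ok.mean())
    sat=im.max(2)-im.min(2)
    m=(ok&(abs(P[...,2]-100)<7)&(sat<45)).astype(np.uint8)
    k,l,s,_=cv2.connectedComponentsWithStats(m)
    for i in range(1,k):
        if s[i,4]>400:
            q=P[l==i];r=cv2.minAreaRect(q[:,:2].astype(np.float32));print('board',s[i],np.round(q[:,2].mean(),1),r)
            b=cv2.boxPoints(r);print(b.round().tolist())
    m=(ok&(P[...,2]>20)).astype(np.uint8)
    k,l,s,_=cv2.connectedComponentsWithStats(m)
    for i in range(1,k):
        if s[i,4]>80:
            q=P[l==i];h=np.percentile(q[:,2],98);t=q[q[:,2]>h-6]
            print('obj',s[i].tolist(),'h',h.round(),'topmid',((t.min(0)+t.max(0))/2).round(),'ext',np.ptp(t,axis=0).round(),im[l==i].mean(0).round())
```

```text
top table z 0.40601755252066596 0.995921875
board [ 255  171   36   80 2471] 100.2 ((522.7276611328125, 84.36329650878906), (168.55149841308594, 70.05241394042969), 4.611769676208496)
[[436.0, 113.0], [442.0, 43.0], [610.0, 56.0], [604.0, 126.0]]
board [ 440  176   49   84 2491] 100.2 ((523.996826171875, -324.18731689453125), (181.2415008544922, 71.69596099853516), 12.99959945678711)
[[428.0, -310.0], [444.0, -380.0], [620.0, -339.0], [604.0, -269.0]]
board [ 352  194   40   79 2501] 100.2 ((480.5653076171875, -128.88693237304688), (163.444091796875, 70.65486907958984), 5.687819480895996)
[[396.0, -102.0], [403.0, -172.0], [565.0, -156.0], [558.0, -86.0]]
obj [0, 19, 55, 53, 1419] h 151.0 topmid [879. 644. 151.] ext [64. 37. 12.] [23. 20. 20.]
obj [513, 74, 26, 25, 506] h 42.0 topmid [ 841. -498.   40.] ext [36. 42.  8.] [44. 39. 37.]
obj [312, 112, 35, 25, 814] h 65.0 topmid [730. -34.  64.] ext [46. 78.  9.] [79. 96. 70.]
obj [198, 115, 27, 27, 294] h 54.0 topmid [712. 235.  52.] ext [60. 60.  8.] [80. 72. 64.]
obj [394, 126, 18, 19, 248] h 73.0 topmid [ 710. -204.   70.] ext [28. 
[... 2375 characters left out ...]
 ext [26. 51.  9.] [144. 134. 121.]
obj [361, 159, 36, 34, 740] h 62.0 topmid [726. -35.  61.] ext [49. 82.  9.] [44. 65. 45.]
obj [0, 173, 37, 76, 1621] h 158.0 topmid [ 27. 502. 157.] ext [26. 52. 10.] [8. 7. 8.]
obj [306, 199, 72, 73, 2432] h 120.0 topmid [ 570. -120.  119.] ext [28. 51.  9.] [151. 140. 127.]
obj [419, 202, 17, 23, 293] h 70.0 topmid [ 707. -205.   68.] ext [34. 31.  7.] [111.  99.  77.]
obj [394, 236, 64, 86, 2798] h 120.0 topmid [ 601. -306.  119.] ext [31. 53.  8.] [155. 144. 130.]
obj [553, 243, 27, 24, 475] h 42.0 topmid [ 835. -502.   40.] ext [41. 37.  9.] [25. 22. 23.]
obj [0, 255, 187, 145, 21018] h 307.0 topmid [ -1.  -4. 305.] ext [142. 145.   9.] [36. 34. 23.]
```

Run:
```python
import numpy as np,cv2
im=np.load('side.npz')['im'][100:200,190:310]
cv2.imwrite('pics/crop.png',cv2.resize(im[...,::-1],None,fx=5,fy=5,interpolation=cv2.INTER_CUBIC))
```

```text
(no output)
```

View pics/crop.png

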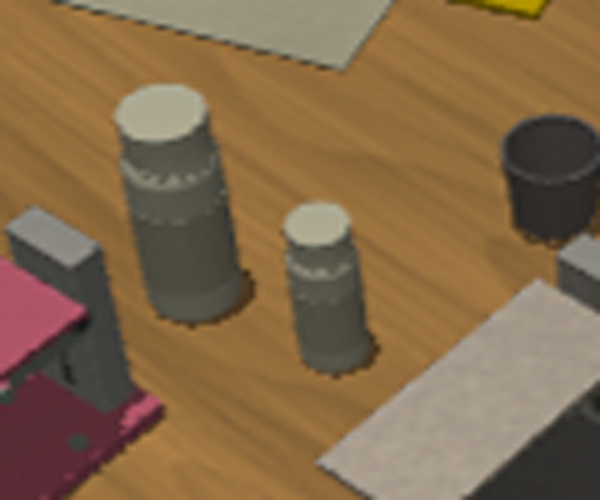

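Call:
jog_arm(
  plan=[0.025,-0.03,0,0,0,-2,0.05,-0.06,0,0,0,-4,0.075,-0.09,0,0,0,-6,0.1,-0.12,0,0,0,-8,0.125,-0.15,0,0,0,-10,0.15,-0.18,0,0,0,-12,0.175,-0.21,0,0,0,-14,0.2,-0.24,0,0,0,-16,0.225,-0.27,0,0,0,-18,0.25,-0.3,0,0,0,-20,0.275,-0.33,0,0,0,-22,0.3,-0.36,0,0,0,-24,0.325,-0.39,0,0,0,-26,0.35,-0.42,0,0,0,-28,0.375,-0.448,0,0,0,-30,0.375,-0.448,0,0,0,-30,0.375,-0.448,0,0,0,-30,0.375,-0.448,0,0,0,-30],
  claw=0,
  force=20,
)

```text
clock: 1.9
eef_pos: [514.7, 84.4, 205.3]
eef_rot: [-3.141, -0.0, 2.361]
wrist_force: [-0.2, 0.7, 0.3]
finger_gap: 0.5
finger_force: 0.0
```

The crop shows the large capped bottle at (180,210) and the small one at (330,290). The large one measures 130 mm tall, so it is the target. Next I descend over the first shelf.

Call:
jog_arm(
  plan=[0.001,0,-0.02,0,0,0,0.002,0,-0.04,0,0,0,0.002,0,-0.06,0,0,0,0.002,0,-0.08,0,0,0,0.002,0,-0.09,0,0,0,0.002,0,-0.096,0,0,0,0.002,0,-0.099,0,0,0,0.002,0,-0.099,0,0,0,0.002,0,-0.099,0,0,0,0.002,0,-0.099,0,0,0],
)

```text
clock: 2.9
eef_pos: [517.5, 83.8, 107.0]
eef_rot: [3.141, 0.001, 2.36]
wrist_force: [-0.6, -0.7, 0.4]
finger_gap: 0.2
finger_force: 0.0
```

Call:
jog_arm(
  plan=[0,0,-0.001,0,0,0,0,0,-0.002,0,0,0,0,0,-0.003,0,0,0,0,0,-0.004,0,0,0,0,0,-0.005,0,0,0,0,0,-0.006,0,0,0,0,0,-0.007,0,0,0,0,0,-0.0075,0,0,0,0,0,-0.008,0,0,0,0,0,-0.008,0,0,0,0,0,-0.008,0,0,0],
)

```text
clock: 4.0
eef_pos: [517.3, 83.8, 98.5]
eef_rot: [3.141, 0.0, 2.36]
wrist_force: [-0.2, -0.5, 1.8]
finger_gap: 0.2
finger_force: 0.9
```

Call:
jog_arm(
  plan=[0,0,-0.0005,0,0,0,0,0,-0.001,0,0,0,0,0,-0.0015,0,0,0,0,0,-0.0015,0,0,0,0,0,-0.0015,0,0,0],
)

```text
clock: 4.5
eef_pos: [517.3, 83.8, 97.0]
eef_rot: [3.141, 0.0, 2.36]
wrist_force: [-2.3, 0.3, 2.8]
finger_gap: 0.6
finger_force: 1.6
```

Stiffness so far is under 1 N/mm, which suggests slack. I'll bring it to about 10 N to complete the test.

Call:
jog_arm(
  plan=[0,0,-0.001,0,0,0,0,0,-0.002,0,0,0,0,0,-0.003,0,0,0,0,0,-0.004,0,0,0,0,0,-0.005,0,0,0,0,0,-0.006,0,0,0,0,0,-0.007,0,0,0,0,0,-0.008,0,0,0,0,0,-0.008,0,0,0,0,0,-0.008,0,0,0,0,0,-0.008,0,0,0,0,0,-0.008,0,0,0,0,0,-0.008,0,0,0,0,0,-0.008,0,0,0,0,0,-0.008,0,0,0,0,0,-0.008,0,0,0],
)

```text
clock: 6.1
eef_pos: [517.9, 83.9, 89.7]
eef_rot: [3.14, 0.001, 2.36]
wrist_force: [-0.8, -0.8, 10.1]
finger_gap: 0.4
finger_force: 5.1
```

At 10 N it sank about 10 mm, so this board is slack. On to the middle shelf.

Call:
jog_arm(
  plan=[0,0,0.006,0,0,0,0,0,0.02,0,0,0,0,0,0.045,0,0,0,-0.005,-0.03,0.06,0,0,0,-0.011,-0.065,0.06,0,0,0,-0.018,-0.1,0.06,0,0,0,-0.025,-0.14,0.06,0,0,0,-0.032,-0.18,0.06,0,0,0,-0.036,-0.2,0.055,0,0,0,-0.039,-0.213,0.045,0,0,0,-0.039,-0.213,0.03,0,0,0,-0.039,-0.213,0.02,0,0,0,-0.039,-0.213,0.016,0,0,0,-0.039,-0.213,0.016,0,0,0,-0.039,-0.213,0.016,0,0,0,-0.039,-0.213,0.016,0,0,0],
)

```text
clock: 7.7
eef_pos: [478.5, -129.0, 105.5]
eef_rot: [3.141, 0.001, 2.361]
wrist_force: [-0.8, -0.3, -0.1]
finger_gap: 0.7
finger_force: 0.0
```

Call:
jog_arm(
  plan=[0,0,-0.001,0,0,0,0,0,-0.002,0,0,0,0,0,-0.003,0,0,0,0,0,-0.004,0,0,0,0,0,-0.0045,0,0,0,0,0,-0.005,0,0,0,0,0,-0.0055,0,0,0,0,0,-0.006,0,0,0,0,0,-0.006,0,0,0,0,0,-0.006,0,0,0],
)

```text
clock: 8.7
eef_pos: [478.2, -129.2, 99.2]
eef_rot: [3.142, 0.0, 2.36]
wrist_force: [-2.1, 0.8, 4.9]
finger_gap: 0.5
finger_force: 2.8
```

Stiffer: 5 N at about 1 mm. I'll add 1 mm and hold for about 1 s.

Call:
jog_arm(
  plan=[0,0,-0.0005,0,0,0,0,0,-0.001,0,0,0,0,0,-0.001,0,0,0,0,0,-0.001,0,0,0],
)

```text
clock: 9.1
eef_pos: [478.3, -129.3, 98.5]
eef_rot: [3.142, 0.0, 2.36]
wrist_force: [-3.6, 1.5, 8.4]
finger_gap: 0.7
finger_force: 4.6
```

Call:
jog_arm(
  plan=[0,0,0,0,0,0,0,0,0,0,0,0,0,0,0,0,0,0,0,0,0,0,0,0,0,0,0,0,0,0,0,0,0,0,0,0,0,0,0,0,0,0,0,0,0,0,0,0,0,0,0,0,0,0,0,0,0,0,0,0],
)

```text
clock: 10.1
eef_pos: [478.3, -129.2, 98.5]
eef_rot: [3.141, 0.0, 2.36]
wrist_force: [-3.7, 0.7, 9.7]
finger_gap: 0.5
finger_force: 4.6
```

The middle board is firm: about 9 N for 1 s with 1.5–2 mm of sink. Now to the bottle.

Call:
jog_arm(
  plan=[0,0,0.005,0,0,0,0,0,0.02,0,0,0,0,0,0.05,0,0,0,0,0,0.08,0,0,0,0.004,0.03,0.105,0,0,0,0.008,0.07,0.112,0,0,0,0.012,0.11,0.112,0,0,0,0.016,0.15,0.112,0,0,0,0.02,0.19,0.112,0,0,0,0.024,0.23,0.112,0,0,0,0.028,0.27,0.112,0,0,0,0.032,0.31,0.112,0,0,0,0.036,0.35,0.112,0,0,0,0.04,0.39,0.112,0,0,0,0.044,0.43,0.112,0,0,0,0.048,0.463,0.112,0,0,0,0.048,0.463,0.112,0,0,0,0.048,0.463,0.112,0,0,0,0.048,0.463,0.112,0,0,0],
)

```text
clock: 12.0
eef_pos: [526.3, 332.9, 210.0]
eef_rot: [-3.141, 0.0, 2.359]
wrist_force: [-0.5, 0.1, 0.1]
finger_gap: 0.5
finger_force: 0.0
```

Call:
jog_arm(
  plan=[0,0,0,0,0,0,0,0,0,0,0,0,0,0,0,0,0,0,0,0,0,0,0,0,0,0,0,0,0,0,0,0,0,0,0,0],
  claw=0.094,
)

```text
clock: 12.6
eef_pos: [526.2, 333.8, 210.0]
eef_rot: [3.142, 0.0, 2.36]
wrist_force: [0.8, 0.3, 0.3]
finger_gap: 44.8
finger_force: 0.0
```

Run:
```python
from h import *
print(manip.read_state()['eef_pos'])
c=get_calibration('wrist');im,d=camera('wrist');P=pts(d,c)
cv2.imwrite('pics/w1.png',im[...,::-1])
m=((d>0)&(abs(P[...,2]-130)<6)&(abs(P[...,0]-526)<60)&(abs(P[...,1]-334)<60)).astype(np.uint8)
q=P[m>0];print(len(q),q[:,:2].min(0),q[:,:2].max(0),cv2.minEnclosingCircle(q[:,:2].astype(np.float32)),np.median(q[:,2]))
```

```text
[526.23336902 333.79603601 209.95535471]
2054 [500.98679205 313.14494202] [548.66714927 360.79160344] ((524.9132080078125, 336.999755859375), 24.015180587768555) 130.15172544830304
```

View pics/w1.png

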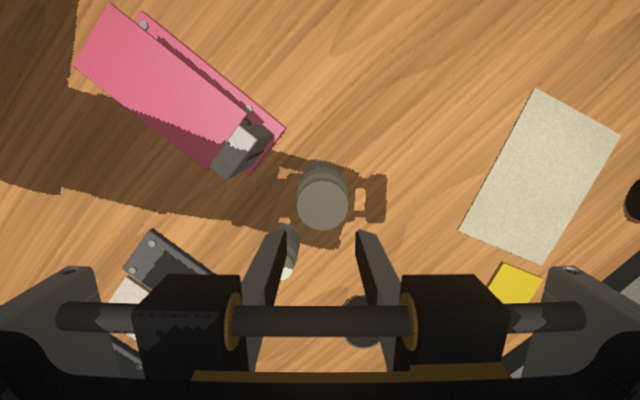

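The wrist view shows the bottle cap at (322,197), level with the fingers' midline, and the pink stand and small bottle are clear of the finger line. I correct by (-1, +3) mm, wait for the fingers to open fully, and descend.

Call:
jog_arm(
  plan=[-0.001,0.003,0,0,0,0,-0.001,0.003,0,0,0,0,-0.001,0.003,0,0,0,0,-0.001,0.003,0,0,0,0,-0.001,0.003,0,0,0,0,-0.001,0.003,-0.02,0,0,0,-0.001,0.003,-0.04,0,0,0,-0.001,0.003,-0.06,0,0,0,-0.001,0.003,-0.08,0,0,0,-0.001,0.003,-0.1,0,0,0,-0.001,0.003,-0.12,0,0,0,-0.001,0.003,-0.14,0,0,0,-0.001,0.003,-0.155,0,0,0,-0.001,0.003,-0.16,0,0,0,-0.001,0.003,-0.16,0,0,0,-0.001,0.003,-0.16,0,0,0],
)

```text
clock: 14.25
eef_pos: [525.6, 337.0, 50.9]
eef_rot: [3.14, 0.0, 2.36]
wrist_force: [0.2, 1.3, 0.4]
finger_gap: 94.2
finger_force: 0.0
```

Call:
jog_arm(
  plan=[0,0,0,0,0,0,0,0,0,0,0,0,0,0,0,0,0,0,0,0,0,0,0,0,0,0,0,0,0,0,0,0,0,0,0,0,0,0,0,0,0,0,0,0,0,0,0,0,0,0,0,0,0,0,0,0,0,0,0,0],
  claw=0.03,
  force=30,
)

```text
clock: 15.25
eef_pos: [525.2, 336.8, 50.0]
eef_rot: [3.142, 0.0, 2.36]
wrist_force: [0.4, 0.7, 2.1]
finger_gap: 53.4
finger_force: 30.0
```

Call:
jog_arm(
  plan=[0,0,0.003,0,0,0,0,0,0.01,0,0,0,0,0,0.025,0,0,0,0,0,0.045,0,0,0,0,0,0.065,0,0,0,0,0,0.085,0,0,0,0,0,0.105,0,0,0,0,0,0.125,0,0,0,0,0,0.145,0,0,0,0,0,0.155,0,0,0,0,0,0.16,0,0,0,0,0,0.16,0,0,0],
  force=40,
)

```text
clock: 16.45
eef_pos: [525.2, 336.8, 210.3]
eef_rot: [3.141, 0.0, 2.36]
wrist_force: [0.9, -0.0, -4.8]
finger_gap: 53.2
finger_force: 40.0
```

Call:
jog_arm(
  plan=[-0.001,-0.01,0,0,0,0,-0.003,-0.03,0,0,0,0,-0.006,-0.06,0,0,0,0,-0.009,-0.09,0,0,0,0,-0.012,-0.12,0,0,0,0,-0.015,-0.15,0,0,0,0,-0.018,-0.18,0,0,0,0,-0.021,-0.21,0,0,0,0,-0.024,-0.24,0,0,0,0,-0.027,-0.27,0,0,0,0,-0.03,-0.3,0,0,0,0,-0.033,-0.33,0,0,0,0,-0.036,-0.36,0,0,0,0,-0.039,-0.39,0,0,0,0,-0.042,-0.42,0,0,0,0,-0.044,-0.445,0,0,0,0,-0.046,-0.46,0,0,0,0,-0.046,-0.466,0,0,0,0,-0.046,-0.466,0,0,0,0,-0.046,-0.466,0,0,0,0],
)

```text
clock: 18.45
eef_pos: [479.1, -128.7, 209.7]
eef_rot: [-3.142, -0.0, 2.36]
wrist_force: [0.0, 0.2, -5.4]
finger_gap: 53.3
finger_force: 40.0
```

Run:
```python
from h import *
s=manip.read_state();print(s['eef_pos'],s['wrist_force'],s['finger_gap'],s['finger_force'])
for n in('side',):
    c=get_calibration(n);im,d=camera(n);P=pts(d,c)
    cv2.imwrite('pics/s2.png',im[...,::-1])
```

```text
[ 479.09464944 -128.66641036  209.69546213] [ 0.02659176  0.20692552 -5.38635298] 53.30880887084053 39.998807958327234
```

View pics/s2.png

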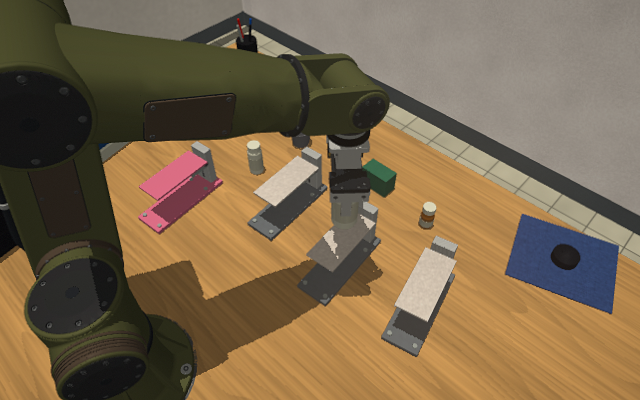

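The side view shows the bottle hanging upright at about (348,210), over the middle board, with the bystanders undisturbed. Its weight is about 5 N. Lowering it now.

Call:
jog_arm(
  plan=[0,0,-0.01,0,0,0,0,0,-0.025,0,0,0,0,0,-0.04,0,0,0,0,0,-0.05,0,0,0,0,0,-0.055,0,0,0,0,0,-0.0565,0,0,0,0,0,-0.0575,0,0,0,0,0,-0.058,0,0,0,0,0,-0.058,0,0,0,0,0,-0.058,0,0,0],
)

```text
clock: 19.5
eef_pos: [479.3, -129.2, 152.2]
eef_rot: [3.141, 0.0, 2.36]
wrist_force: [-0.3, -0.8, -5.5]
finger_gap: 53.4
finger_force: 40.0
```

Call:
jog_arm(
  plan=[0,0,-0.0005,0,0,0,0,0,-0.001,0,0,0,0,0,-0.0015,0,0,0,0,0,-0.0015,0,0,0,0,0,-0.0015,0,0,0],
)

```text
clock: 20.0
eef_pos: [479.2, -129.2, 150.4]
eef_rot: [-3.142, -0.0, 2.36]
wrist_force: [0.3, 0.2, -4.8]
finger_gap: 53.5
finger_force: 40.0
```

Call:
jog_arm(
  plan=[0,0,-0.0005,0,0,0,0,0,-0.001,0,0,0,0,0,-0.001,0,0,0,0,0,-0.001,0,0,0],
)

```text
clock: 20.4
eef_pos: [479.3, -129.2, 149.6]
eef_rot: [3.142, 0.0, 2.36]
wrist_force: [0.4, 0.8, -1.5]
finger_gap: 53.2
finger_force: 40.0
```

Call:
jog_arm(
  plan=[0,0,-0.0003,0,0,0,0,0,-0.0003,0,0,0,0,0,-0.0003,0,0,0],
)

```text
clock: 20.7
eef_pos: [479.3, -129.2, 149.3]
eef_rot: [3.141, 0.0, 2.36]
wrist_force: [-1.7, 1.0, 0.7]
finger_gap: 53.0
finger_force: 40.0
```

Call:
jog_arm(
  plan=[0,0,0,0,0,0,0,0,0,0,0,0,0,0,0,0,0,0,0,0,0,0,0,0,0,0,0,0,0,0,0,0,0,0,0,0,0,0,0,0,0,0,0,0,0,0,0,0],
  claw=0.094,
)

```text
clock: 21.5
eef_pos: [479.2, -129.2, 149.2]
eef_rot: [3.142, 0.0, 2.36]
wrist_force: [0.2, -1.0, 0.0]
finger_gap: 94.0
finger_force: 0.0
```

Call:
jog_arm(
  plan=[0,0,0.005,0,0,0,0,0,0.02,0,0,0,0,0,0.04,0,0,0,0,0,0.06,0,0,0,0,0,0.08,0,0,0,0,0,0.1,0,0,0,0,0,0.12,0,0,0,-0.02,0.02,0.14,0,0,0,-0.06,0.04,0.14,0,0,0,-0.09,0.06,0.14,0,0,0,-0.12,0.08,0.14,0,0,0,-0.12,0.1,0.14,0,0,0,-0.12,0.1,0.14,0,0,0,-0.12,0.1,0.14,0,0,0],
)

```text
clock: 22.9
eef_pos: [359.4, -29.3, 289.5]
eef_rot: [3.141, 0.001, 2.361]
wrist_force: [-0.0, 0.1, 0.4]
finger_gap: 93.8
finger_force: 0.0
```

Run:
```python
from h import *
print(manip.read_state()['eef_pos'])
c=get_calibration('side');im,d=camera('side');P=pts(d,c)
cv2.imwrite('pics/s3.png',im[...,::-1])
m=(d>0)&(P[...,2]>215)&(P[...,2]<240)&(abs(P[...,0]-479)<60)&(abs(P[...,1]+129)<60)
q=P[m];print(len(q),q.min(0),q.max(0))
```

```text
[359.39785546 -29.30845776 289.47261833]
441 [ 452.94255085 -156.35934099  215.05172665] [ 500.15168268 -108.61390096  232.82919026]
```

View pics/s3.png

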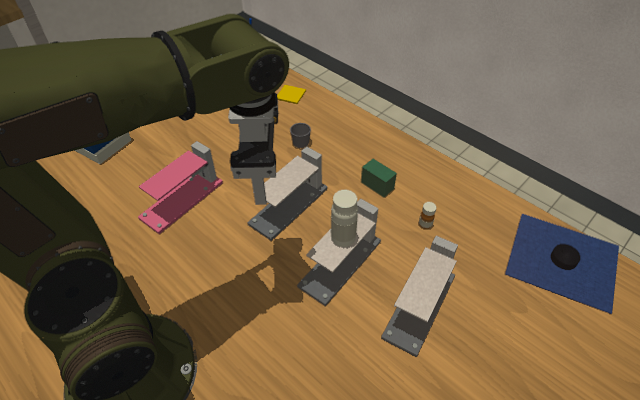

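The bottle stands upright at about (344,218) on the middle board, its top centred at (477,-132), about 3 mm from mid-span. The arm is clear of everything.

```bash
python3 -c "
from cell import manip;print(manip.sign_off())"
```

```text
the job is handed in; nothing more can be done
None
```

The job is handed in: the middle shelf proved firm, sinking about 2 mm under a 9 N press held for 1 s, and the large stock bottle now stands upright about 3 mm from its mid-span, with the vial, carton and cup left where they were.

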